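# Try a square in the corner of a welded stud

### The arm

A 6-joint arm with a two-finger parallel gripper is mounted at the origin on the work surface. World frame = base frame: x ahead of the robot, y to its left, z up, the work surface at z = 0. Lengths are in mm, angles in rad, forces in N, time in s.
With the tool pointing down it reaches from about 350 to 875 mm from the base axis. Payload 4.2 kg.
Tool frame: the origin (TCP) lies midway between the tips of the shut fingers; the grasp point (between the pads) lies arm.grip_depth behind it (arm.grip_depth is the distance from the TCP to the grasp point, in mm); z points along the fingers, y is the direction in which the jaws open and shut (so a half turn about z gives the same grasp; the last joint's range is limited). The gripper opens to 85 mm and grips with 20 to 120 N. Pads are 22 mm wide; open, the fingers measure 114 mm over their backs; the gripper's body (76 mm by 85 mm) begins 54 mm behind the grasp point. The pads swing forward as they close: fully open they stand 13 mm farther back than shut.
Start: joints at [1.545, 0.385, 0.008, 0, -1.194, -0.259], TCP at [175.571, 599.812, 231.312] pointing down, gripper open.
Joint ranges: [-3.14, 3.14], [-1.21, 2.06], [-1.07, 1.41], [-3.16, 2.05], [-2.99, -0.16], [-3.1, 3.1]. Speed limits (rad/s): [2.79, 2.79, 3.14, 3.14, 3.14, 3.14].

### API

Orientations are given as a unit quaternion [x, y, z, w].
In Python, from bench import arm gives the robot as it stands.
- The arm moves only by the tool play_rows, never from a script. Its argument "motion" is one flat list of numbers, 7 for each row, row after row: the opening in per cent of the stroke, from 0 (shut) to 100 (fully open), then the shift along the world's x, y, z in cm, then the turn, a rotation vector about the world's x, y, z in degrees. A call has 1 to 5 rows; each row is the pose to reach, as a shift and turn from the pose commanded when the call began; what a row does not reach only later rows make up. A row lasts 1/8 s, in which the tool goes at most 62.5 mm and 10.7 degrees, less where a joint would pass 70% of its speed; a pose out of reach is approached as far as the arm can. A call with a gripper value outside its range is refused whole. The fingers move at their own pace and stop on an object; the grip force is fixed at half the most. Time passes only in rows, so rows that repeat a pose let the fingers close. It gives the time, the measured TCP pose, the force and the opening at its end, in the units of the state.
- arm.read_state(): the state, without advancing time (a new reading comes with each control period).
- arm.get_image(name): name is "side" or "top" or "wrist"; returns (picture, depth): 420x560x3 uint8, red, green, blue; 420x560 float32, mm along the optical axis (not along the pixel's ray), 0 where there is no reading.
- arm.camera_info(name): a dict with "fovy" (degrees; the focal length in pixels is half the picture's height over the tangent of half this angle, whatever the lens; pixels are square), "cx", "cy" (the principal point, pixels), "R" (3x3) and "t" (3): a world point X has camera coordinates R X + t. Camera axes: x right, y down, z forward; pixel columns grow to the right and rows downward; lengths in mm; the calibration is good to about 2 mm. A picture is of the moment at which its call begins: read the wrist's pose just before it. camera_info takes no time and is no camera call; for the wrist camera it gives the pose at the moment of the call.
- arm.job_done(): hands the job in, once; it reports no verdict.
Trained networks look in the newest picture that a camera, given by its name, has taken for a name from the list of things; names that differ only in an ending like _2 or _b are one class to them, and where a whole thing is asked for, a point or a joint stands for the part that bears it (a point fixed in the world has none). Each returns a list of dicts, best first, with "confidence" (0 to 1); they miss things now and then, are a little off and sometimes report something else, mostly with a low value. They report only what shows in the picture. A call takes as long as a camera call. They do not tell look-alikes from the thing itself.
- arm.outline_of(thing, camera): "mask" (420x560 bool, what is visible of it) and "extent" ([left, top, width, height] in pixels, round what is visible of it).
- arm.place_of(thing, camera): "uv" ([column, row] in pixels: a listed point, or the origin of a listed thing).
The state is a dict: "clock": time; "joints": joint angles; "joint_vel": joint speeds; "joint_efforts": joint torques, N m; "position": TCP position; "ee_rot": TCP orientation; "contact_force": force on the tool from outside, world axes, zero at the start; "wrist_torque": the same for the moment, N m; "gripper_width": finger opening in mm.
Only numpy, scipy, OpenCV 4.12 (cv2) and the standard library are available. Lean on these libraries where they do the work, as an engineer would, in place of code of your own. Each camera call takes 0.05 s, during which the arm holds its last target.

### The job

Check the welded stud on its base plate: first pick the short tube offcut off the plate and put it in the scrap tray. Then take the standing square, set its foot on the plate and press it firmly into the corner, foot flat down on the plate and back of the blade flush against the middle of the bare stud face that looks along the long part of the plate, and finish still gripping it there, pressing both ways; do not let go. Leave everything else on the bench where it is.

Things in the scene. Friction and masses are not known exactly. Their poses are not given: they have to be found in the camera images.
- square: Aluminium square, an upright L standing on its foot on the bench, left or right of the workpiece. Foot 120 (own x) x 32 (y) x 18 mm high; blade 30 (x) x 10 mm thick (y), to 170 mm above the underside. Origin: outer heel, the bottom of the blade's back edge, mid-width; foot spans x 0 to 120, blade x 0 to 30 mm. Plane x = 0 goes to the stud, underside z = 0 to the plate. 0.3 to 0.4 kg, standing loose.
- blade_grip (a point): Good place to pinch the square: middle of its blade near the top, 15 mm from the back edge, 150 mm above the underside (20 mm below the blade's top); axes as the square's. Pinch across the blade's 10 mm thickness (along y), from above.
- workpiece: Welded steel piece clamped to the bench (cannot move), carrying the base plate, the stud and, behind the stud, a round pipe stub (42 mm across, up to 57 mm above the bench). Origin on the bench below the corner; x runs along the plate away from the stud's face, z up.
- base_plate: The flat steel plate of the workpiece, 12 mm thick, top 12 mm above the bench; same frame as the workpiece, from x = -115 to 150 mm and y = -80 to 80 mm. Fixed and rigid.
- stud: The upright rust-brown square tube welded on the plate, 40 x 40 mm, top 120 mm above the bench; same frame as the workpiece: it spans x = -40 to 0 mm, y = -20 to 20 mm. Its face at x = 0, which looks along +x over the long part of the plate, forms the corner. Weld beads lie only on the sides at y = -20 and 20 mm. Fixed and rigid.
- corner (a point): Inner corner: middle (y = 0) of the line where the stud's face meets the plate's top. x points out of the stud's face along the plate, z up. With the square home, its origin lies here with x and z along these. Firm means about 10 N each way (least: 5.5 N down, 3 to 4 N of it the square's weight, and 2 N on the stud; up to 25 N is fine).
- offcut: Short rust-brown piece of square tube, 45 (own x) x 30 (y) x 30 mm (z), 0.11 kg, lying on the plate in front of the stud where the square's foot must go. Origin at its middle, 15 mm above the plate. Can be gripped across its 30 mm width.
- tray: Scrap tray: open steel box fixed on the bench, on the other side of the workpiece from the square, outside 150 (x) x 130 (y) x 40 mm high, wall and floor 4 mm, empty. Origin under its centre on the bench.
- washer: Bystander, leave alone: loose flat steel washer, 32 mm across, 5 mm thick, lying on the base plate beside the pipe stub, behind the stud
- cup: Bystander, leave alone: white ceramic cup, 72 mm across, 85 mm tall, origin under its centre
- wrench: Bystander, leave alone: steel wrench lying on the bench beyond the workpiece
- hammer: Bystander, leave alone: hammer lying on the bench at the far left
- clamp_block: Bystander, leave alone: heavy steel block 120 x 60 x 25 mm with two holes, on the bench at the far right
- tube_bar: Bystander, leave alone: rust-brown square tube 160 x 30 x 30 mm lying on the bench at the near left (much longer than the offcut), origin under its centre
Things that resemble listed ones, but are neither listed nor needed, are in the scene too. Leave any blue or pink look-alike of the tray alone.

How it is judged:
By the outcome, as a careful person would: the job done as asked, in the order asked, and still so for the second after the job is handed in, while the arm keeps its last pose, push and grip.
It also fails if it takes over 59 s, if anything falls off the work surface, if the arm or the gripper's body presses on something with over 40 N, if the wrist force passes 120 N, or if a joint passes its speed limit or range.

## Working session

There is one attempt and no reset: what is moved stays moved. The work goes in short steps, Python scripts to look and compute and a tool call to move; the robot and the scene stay as the last step left them, time stands still between calls to the robot, and variables do not carry over. Pictures are saved under pics/ and viewed, and the job is handed in when it is done.

Besides the shell and the picture viewer there is one more tool, called after "Call:" by a JSON object that holds its "method" and its "body", one argument or row to a line. play_rows: Moves the arm, as the interface text tells. Its arguments: {"type":"object","properties":{"motion":{"type":"array","items":{"type":"number"}}},"required":["motion"]}

```bash
ls; mkdir -p pics
cat > h.py <<'E'
import numpy as np, cv2
from bench import arm
def K(ci):
    f=210/np.tan(np.radians(ci["fovy"])/2); return f,ci["cx"],ci["cy"]
def unproj(ci,u,v,d):
    f,cx,cy=K(ci); c=np.stack([(np.asarray(u)-cx)/f*d,(np.asarray(v)-cy)/f*d,np.asarray(d)*np.ones_like(np.asarray(u,float))],-1)
    R=np.array(ci["R"]);t=np.array(ci["t"]); return (c-t)@R
def proj(ci,X):
    f,cx,cy=K(ci);R=np.array(ci["R"]);t=np.array(ci["t"]); c=np.asarray(X)@R.T+t
    return np.stack([c[...,0]/c[...,2]*f+cx,c[...,1]/c[...,2]*f+cy],-1)
def save(n,im): cv2.imwrite(f"pics/{n}.png",im[...,::-1])
E
python3 - <<'E'
from h import *
s=arm.read_state();print(s, arm.grip_depth)
for n in("top","side","wrist"):
    im,d=arm.get_image(n);ci=arm.camera_info(n);save(n+"0",im);np.savez(f"{n}0.npz",im=im,d=d,**{k:np.array(v) for k,v in ci.items()})
    print(n,ci["fovy"],ci["cx"],ci["cy"],np.round(ci["R"],3).tolist(),np.round(ci["t"],1))
E
```

```text
pics
{'clock': 0.0, 'joints': array([ 1.54464192e+00,  3.85593765e-01,  6.58644940e-03, -4.90908094e-04,
       -1.19398561e+00, -2.58569004e-01]), 'joint_vel': array([-0.00011033, -0.00031914,  0.00047885,  0.00141571, -0.00118027,
       -0.00165992]), 'joint_efforts': array([-1.21821549e-04, -3.92291629e+01,  1.88399881e+01,  4.18630645e+00,
       -4.67313934e-03, -7.59565125e-06]), 'position': array([175.39571574, 599.26520834, 230.18491033]), 'ee_rot': array([ 9.89870199e-01, -1.41970883e-01, -9.92522826e-05,  1.11734398e-03]), 'contact_force': array([-0.0052618 , -0.01827836,  0.4828263 ]), 'wrist_torque': array([-0.0294458 ,  0.01555642, -0.02907516]), 'gripper_width': 85.3945960587176} 18.700000000000003
top 53.63237255323132 278.9696338129917 212.23288481262674 [[0.075, -0.997, -0.004], [-0.975, -0.073, -0.211], [0.21, 0.02, -0.977]] [-109.7  515.1 1167. ]
side 46.96726371393221 286.2285899021906 212.53814149448993 [[-0.947, -0.322, 0.008], [-0.257, 0.74, -0.622], [0.194, -0.591, -0.783]] [ 442.2  266.4 1188.7]
wrist 58.28203605868505 284.33498351615515 210.60978811670302 [[-0.282, -0.959, 0.002], [-0.916, 0.27, 0.298], [-0.286, 0.082, -0.955]] [624.4 -39.4 378.4]
```

View pics/top0.png

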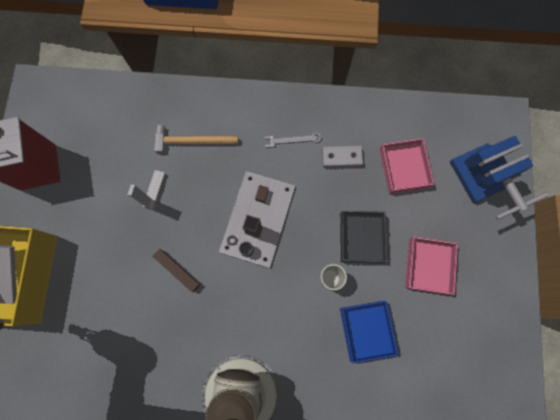

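View pics/side0.png

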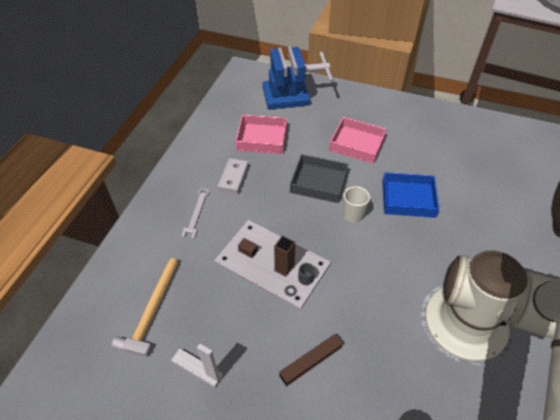

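View pics/wrist0.png

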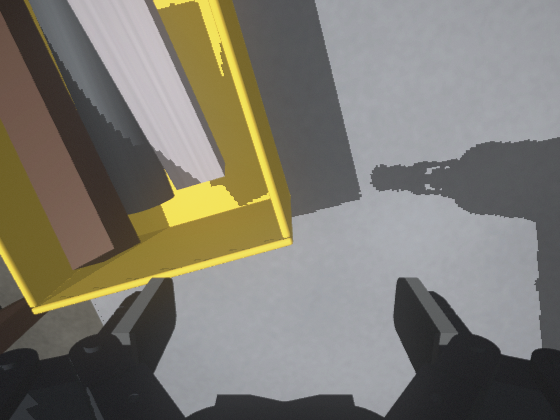

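The top view shows these things:
- plate (258,218)
- stud (252,226)
- offcut (262,193)
- square (150,188)
- black/steel tray (363,237)

These could be mistaken for the ones I want:
- **Offcut:** tube_bar (177,270) and the stud.
- **Tray:** pink (407,166) and (432,266), and blue (369,331).

Next I'll measure.

Run:
```python
from h import *
out={}
for cam in("top","side"):
    im,d=arm.get_image(cam);ci=arm.camera_info(cam)
    for th in("offcut","square","tray","stud","base_plate","blade_grip","corner"):
        if th in("blade_grip","corner"):
            r=arm.place_of(th,cam);print(cam,th,[(np.round(q["uv"],1),round(q["confidence"],2)) for q in r[:3]]);continue
        r=arm.outline_of(th,cam)
        for q in r[:3]:
            m=q["mask"]&(d>0);v,u=np.nonzero(m)
            P=unproj(ci,u,v,d[v,u]);
            print(cam,th,round(q["confidence"],2),q["extent"],m.sum(),"med",np.round(np.median(P,0)),"z pct",np.round(np.percentile(P[:,2],[2,25,50,75,98])))
        if r: out[cam+"_"+th]=r[0]["mask"]
    out[cam+"_d"]=d;out[cam+"_im"]=im
np.savez("m.npz",**out)
print(arm.read_state()["clock"])
im,d=arm.get_image("top");save("cr",cv2.resize(im[160:280,110:310],None,fx=4,fy=4,interpolation=cv2.INTER_CUBIC))
```

```text
top offcut 0.64 [252.1, 187.7, 13.0, 12.0] 171 med [576. -11.  42.] z pct [16. 40. 42. 44. 48.]
top square 0.94 [128.6, 171.3, 36.5, 39.3] 701 med [545. 324.  21.] z pct [  0.  17.  21.  90. 171.]
top tray 0.83 [340.1, 302.5, 55.2, 61.9] 2715 med [ 201. -350.    6.] z pct [-0.  4.  6.  9. 43.]
top tray 0.83 [380.1, 139.6, 53.0, 57.5] 2362 med [ 709. -452.    7.] z pct [ 1.  5.  7. 19. 44.]
top tray 0.69 [338.8, 209.7, 47.1, 56.1] 2314 med [ 474. -326.    6.] z pct [ 1.  4.  6. 10. 43.]
top stud 0.61 [243.7, 217.2, 19.4, 20.9] 377 med [464.   1. 119.] z pct [ 12.  51. 119. 121. 126.]
top base_plate 0.58 [218.9, 171.9, 77.5, 95.0] 3689 med [514. -13.  13.] z pct [ 8. 11. 13. 15. 18.]
top blade_grip [(array([131.3, 189.1]), 0.94)]
top corner [(array([255.9, 225.2]), 0.8), (array([134. , 191.3]), 0.73)]
side offcut 0.6 [235.5, 236.9, 19.4, 19.3] 285 med [578.  -3.  40.] z pct [12. 27. 40. 42. 45.]
side square 0.57 [174.2, 345.7, 51.7, 41.6] 1147 med [546. 334.  19.] z pct [ -0.  16.  19.  84. 171.]
side tray 0.87 [291.7, 156.9, 53.4, 45.0] 2045 med [ 474. -331.    7.] z pct [-1.  3.  7. 24. 41.]
side tray 0.82 [233.5, 111.9, 55.0, 41.6] 1753 med [ 708. -456.    8.] z pct [-2.  3.  8. 26. 41.]
side tray 0.8 [381.1, 169.5, 59.6, 49.1] 2305 med [ 200. -355.    7.] z pct [-1.  3.  7. 25. 41.]
side stud 0.83 [272.8, 230.2, 21.0, 45.2] 717 med [467.  22.  89.] z pct [ 11.  49.  89. 118. 123.]
side base_plate 0.98 [217.9, 220.9, 111.8, 86.4] 3746 med [521.  19.  12.] z pct [ 6. 10. 12. 13. 16.]
side blade_grip [(array([205.2, 351.9]), 0.94), (array([199.9, 214.8]), 0.53), (array([278.9, 267.6]), 0.42)]
side corner [(array([282.7, 262.2]), 0.74)]
0.95
```

View pics/cr.png

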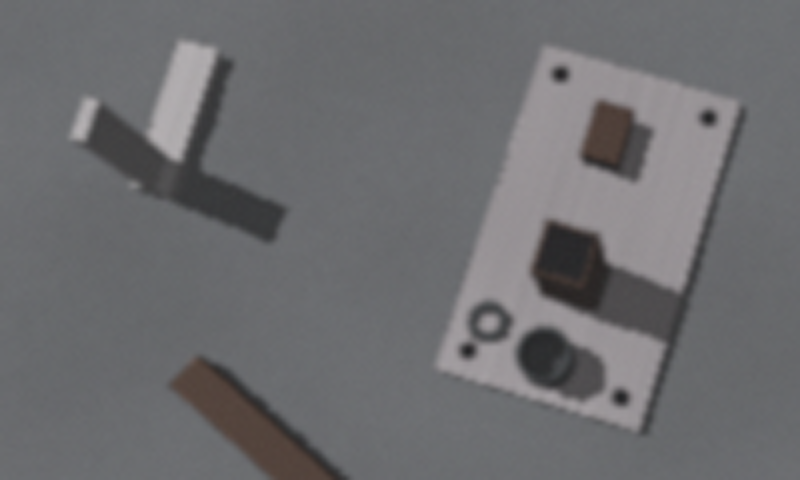

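```bash
cat > m1.py <<'E'
from h import *
Z=np.load("m.npz")
def rect(P):
    (c,s,a)=cv2.minAreaRect(P[:,:2].astype(np.float32)); return np.round(c,1),np.round(s,1),round(a,1)
for cam in("top","side"):
    ci=arm.camera_info(cam);d=Z[cam+"_d"]
    for th,zl,zh in(("base_plate",6,18),("offcut",36,50),("stud",113,128),("square",12,26),("square",160,180)):
        m=Z[cam+"_"+th]; 
        if th=="base_plate": m=cv2.morphologyEx(m.astype(np.uint8),cv2.MORPH_OPEN,np.ones((3,3)))>0
        v,u=np.nonzero(m&(d>0));P=unproj(ci,u,v,d[v,u])
        k=(P[:,2]>zl)&(P[:,2]<zh);P=P[k]
        print(cam,th,len(P),rect(P),"mean",np.round(P.mean(0),1))
E
python3 m1.py
```

```text
top base_plate 3571 (array([508.3,  -3.6]), array([160.8, 266.5]), 77.0) mean [507.9  -6.5  13. ]
top offcut 148 (array([579.4, -11.6]), array([29.5, 45.8]), 77.3) mean [578.  -11.4  42.9]
top stud 212 (array([471.2,   4.5]), array([39.8, 40.4]), 77.1) mean [470.4   4.  121.3]
top square 358 (array([573.4, 322.1]), array([ 33.9, 120.4]), 79.4) mean [578.3 318.9  18.8]
top square 56 (array([528.7, 330.2]), array([10.6, 29.8]), 78.1) mean [528.4 329.3 169. ]
side base_plate 3656 (array([506.6,  -0.7]), array([162. , 265.4]), 77.6) mean [509.3   8.9  11.6]
side offcut 176 (array([578.7,  -9.7]), array([32.3, 46. ]), 79.3) mean [578.4  -8.4  41.6]
side stud 240 (array([470.2,   5.9]), array([42.7, 41.3]), 78.5) mean [469.4   8.8 119.7]
side square 619 (array([571.4, 324.2]), array([ 33. , 120.1]), 79.9) mean [577.6 325.6  17.8]
side square 98 (array([527.3, 332.4]), array([11.1, 31.6]), 80.9) mean [527.2 333.1 168.5]
```

Both views agree:

| Thing | World position | Yaw |
|---|---|---|
| Workpiece corner | about (490, 1) | -13° |
| Offcut | (579, -10.6), top 42 | -13° |
| Square's blade | about (528, 331) | about -10.3° |
| Black tray | (474, -328) | |

I'm choosing the short brown block at (262,193). The long bar at (177,270) is tube_bar. I'll approach now.

Call:
{"method": "play_rows", "body": {
  "motion": [100, 40.3, -61.0, 0, 0, 0, 3.3, 100, 40.3, -61.0, 0, 0, 0, 3.3, 100, 40.3, -61.0, 0, 0, 0, 3.3, 100, 40.3, -61.0, 0, 0, 0, 3.3, 100, 40.3, -61.0, 0, 0, 0, 3.3]
}}

```text
clock: 1.62
position: [348.6, 337.4, 231.7]
ee_rot: [0.994, -0.113, 0.0, -0.0]
contact_force: [0.8, -0.1, 0.4]
gripper_width: 85.3
```

Call:
{"method": "play_rows", "body": {
  "motion": [100, 23.1, -34.9, 0, 0, 0, 0, 100, 23.1, -34.9, 0, 0, 0, 0, 100, 23.1, -34.9, 0, 0, 0, 0, 100, 23.1, -34.9, 0, 0, 0, 0, 100, 23.1, -34.9, 0, 0, 0, 0]
}}

```text
clock: 2.25
position: [521.3, 76.7, 231.8]
ee_rot: [0.994, -0.113, 0.001, -0.0]
contact_force: [1.0, 1.0, 0.5]
gripper_width: 85.6
```

Call:
{"method": "play_rows", "body": {
  "motion": [100, 5.9, -8.9, -6, 0, 0, 0, 100, 5.9, -8.9, -6, 0, 0, 0, 100, 5.9, -8.9, -6, 0, 0, 0]
}}

```text
clock: 2.62
position: [578.9, -13.6, 167.8]
ee_rot: [0.993, -0.116, -0.003, 0.001]
contact_force: [0.3, 1.8, 0.0]
gripper_width: 85.4
```

Run:
```python
from h import *
s=arm.read_state();print(s["clock"],s["position"],s["ee_rot"])
ci=arm.camera_info("wrist")
im,d=arm.get_image("wrist");save("w1",im);np.savez("w1.npz",im=im,d=d,R=ci["R"],t=ci["t"])
for th in("offcut","stud","base_plate"):
    for q in arm.outline_of(th,"wrist")[:2]:
        m=q["mask"]&(d>0);v,u=np.nonzero(m);P=unproj(ci,u,v,d[v,u])
        z0={"offcut":(37,50),"stud":(112,128),"base_plate":(7,17)}[th]
        k=(P[:,2]>z0[0])&(P[:,2]<z0[1])
        if k.sum()>20:
            print(th,q["confidence"],cv2.minAreaRect(P[k][:,:2].astype(np.float32)),P[k].mean(0))
```

```text
2.625 [578.88213543 -13.64704731 167.78484496] [ 0.99324534 -0.11598998 -0.00300351  0.0010027 ]
offcut 0.57 ((579.7655639648438, -11.436120986938477), (29.728059768676758, 45.556304931640625), 77.40241241455078) [580.67847786 -11.83009166  40.73291712]
stud 0.81 ((481.3289489746094, 2.342498779296875), (39.81791305541992, 20.758281707763672), 77.16778564453125) [484.22404298   2.41922083 118.36521247]
base_plate 0.84 ((506.5712890625, -3.4276504516601562), (160.2751007080078, 266.36199951171875), 77.36626434326172) [534.56913134 -10.92610101  10.88450202]
```

View pics/w1.png

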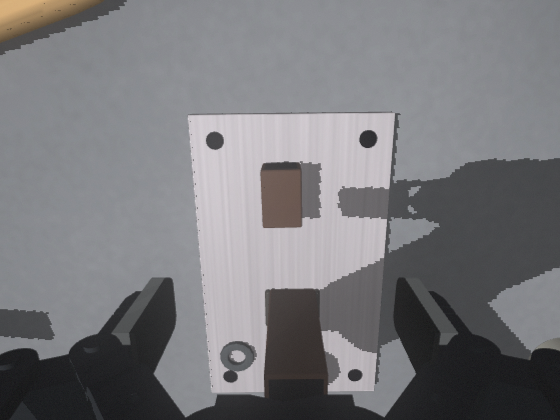

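The wrist view confirms the offcut at pixel (282,195), alone on the plate, with its centre at (579.6, -11.2). I'm descending.

Call:
{"method": "play_rows", "body": {
  "motion": [100, 0, 0, -5, 0, 0, 0, 100, 0, 0, -10, 0, 0, 0, 100, 0, 0, -10, 0, 0, 0, 100, 0, 0, -10, 0, 0, 0]
}}

```text
clock: 3.32
position: [581.0, -9.5, 73.9]
ee_rot: [0.994, -0.112, 0.002, -0.0]
contact_force: [0.3, -0.1, 0.4]
gripper_width: 85.4
```

Call:
{"method": "play_rows", "body": {
  "motion": [100, -0.1, -0.1, -4, 0, 0, 0, 100, -0.1, -0.1, -5.5, 0, 0, 0, 100, -0.1, -0.1, -5.5, 0, 0, 0]
}}

```text
clock: 3.7
position: [578.8, -11.4, 17.0]
ee_rot: [0.994, -0.113, 0.0, 0.0]
contact_force: [0.5, 0.1, 0.7]
gripper_width: 85.3
```

Run:
```python
from h import *
im,d=arm.get_image("wrist");save("w2",im);s=arm.read_state();print(s["clock"],s["position"])
```

```text
3.75 [579.4424845  -11.27005229  17.70420732]
```

View pics/w2.png

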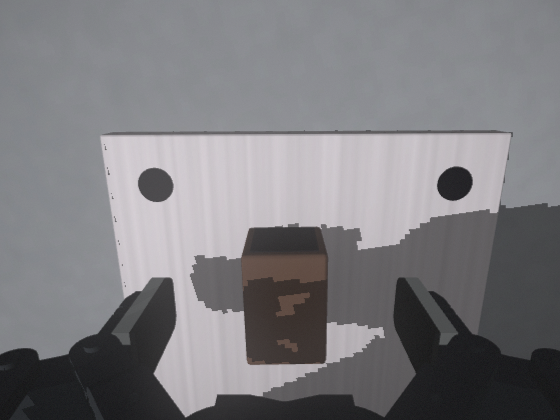

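The offcut at (285,295) is centred between the fingers at columns 170 and 400. I'll close on it.

Call:
{"method": "play_rows", "body": {
  "motion": [0, 0, 0, 0, 0, 0, 0, 0, 0, 0, 0, 0, 0, 0, 0, 0, 0, 0, 0, 0, 0, 0, 0, 0, 0, 0, 0, 0, 0, 0, 0, 0, 0, 0, 0]
}}

```text
clock: 4.38
position: [579.0, -11.4, 17.1]
ee_rot: [0.994, -0.113, 0.001, -0.0]
contact_force: [-0.4, 0.5, 5.9]
gripper_width: 29.1
```

Call:
{"method": "play_rows", "body": {
  "motion": [0, 0, 0, 2, 0, 0, 0, 0, 0, 0, 6, 0, 0, 0, 0, 0, 0, 11, 0, 0, 0, 0, 0, 0, 11, 0, 0, 0]
}}

```text
clock: 4.88
position: [580.7, -11.1, 130.2]
ee_rot: [0.994, -0.113, 0.004, -0.001]
contact_force: [0.7, 0.3, -1.2]
gripper_width: 28.8
```

Call:
{"method": "play_rows", "body": {
  "motion": [0, -10.5, -31.7, 1, 0, 0, 0, 0, -10.5, -31.7, 1, 0, 0, 0, 0, -10.5, -31.7, 1, 0, 0, 0, 0, -10.5, -31.7, 1, 0, 0, 0, 0, -10.5, -31.7, 1, 0, 0, 0]
}}

```text
clock: 5.5
position: [478.3, -309.3, 134.0]
ee_rot: [0.994, -0.113, -0.001, -0.001]
contact_force: [1.7, 0.2, -1.5]
gripper_width: 28.9
```

Run:
```python
from h import *
Z=np.load("m.npz");ci=arm.camera_info("top");d=Z["top_d"]
for n,(a,b,c,e),zl in(("cup",(315,260,352,296),70),("tray",(336,205,392,268),34)):
    v,u=np.mgrid[b:e,a:c];v=v.ravel();u=u.ravel();P=unproj(ci,u,v,d[v,u]);k=(P[:,2]>zl)&(P[:,2]<95)
    print(n,cv2.minAreaRect(P[k][:,:2].astype(np.float32)))
for c in("side","wrist"):
    im,_=arm.get_image(c);save(c+"3",im)
```

```text
cup ((344.83709716796875, -233.09800720214844), (68.66727447509766, 69.4600830078125), 4.380914688110352)
tray ((461.5631408691406, -312.5469665527344), (172.7257843017578, 152.01947021484375), 2.815037965774536)
```

View pics/side3.png

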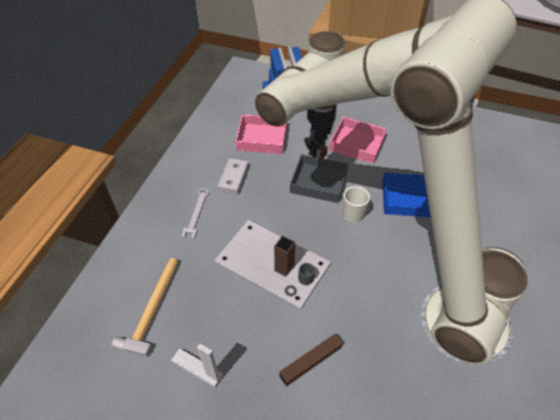

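View pics/wrist3.png

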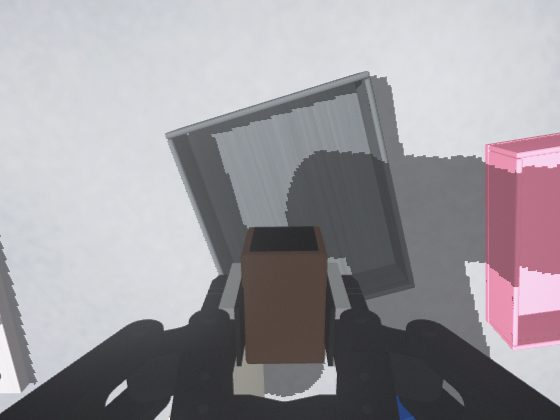

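Run:
```python
from h import *
Z=np.load("m.npz")
ci=arm.camera_info("side");d=Z["side_d"];m=Z["side_tray"]
v,u=np.nonzero(m&(d>0));P=unproj(ci,u,v,d[v,u]);P=P[(P[:,2]>30)]
print(cv2.minAreaRect(P[:,:2].astype(np.float32)),P.min(0),P.max(0))
s=arm.read_state();print(s["clock"],s["position"])
```

```text
((471.87591552734375, -320.8948059082031), (149.44009399414062, 139.1439208984375), 3.015883445739746) [ 394.2673623  -390.48140203   30.03282893] [ 549.42167803 -249.47604414   43.89127069]
5.6 [ 476.80818153 -312.22039924  133.8236693 ]
```

Call:
{"method": "play_rows", "body": {
  "motion": [0, -0.5, -1.1, -5, 0, 0, 0, 0, -0.5, -1.1, -9, 0, 0, 0, 0, -0.5, -1.1, -11.8, 0, 0, 0, 0, -0.5, -1.1, -11.8, 0, 0, 0]
}}

```text
clock: 6.1
position: [472.4, -317.7, 14.2]
ee_rot: [0.994, -0.114, -0.004, -0.001]
contact_force: [0.2, 0.5, -0.6]
gripper_width: 28.7
```

Call:
{"method": "play_rows", "body": {
  "motion": [60, 0, 0, 0, 0, 0, 0, 60, 0, 0, 0, 0, 0, 0, 60, 0, 0, 0, 0, 0, 0, 60, 0, 0, 0, 0, 0, 0]
}}

```text
clock: 6.6
position: [475.5, -319.1, 18.5]
ee_rot: [0.994, -0.113, 0.001, 0.0]
contact_force: [-0.4, 0.0, -0.1]
gripper_width: 51.4
```

Call:
{"method": "play_rows", "body": {
  "motion": [60, 0, 0, 6, 0, 0, 0, 60, 0, 0, 12, 0, 0, 0, 60, 0, 0, 18, 0, 0, 0, 60, 0, 0, 22, 0, 0, 0]
}}

```text
clock: 7.1
position: [475.6, -319.3, 241.6]
ee_rot: [0.994, -0.113, 0.002, 0.001]
contact_force: [0.7, -0.4, -1.5]
gripper_width: 51.5
```

Run:
```python
from h import *
im,_=arm.get_image("wrist");save("wrist4",im)
```

```text
(no output)
```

View pics/wrist4.png

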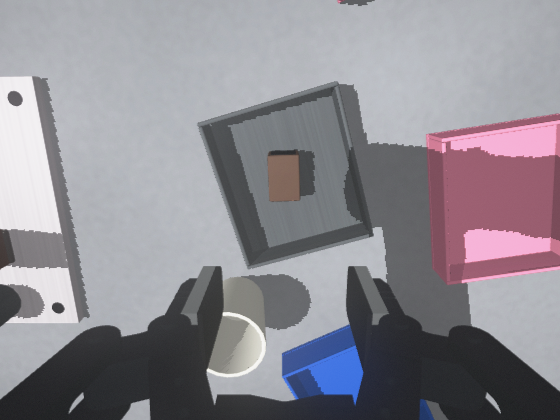

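The offcut lies in the black tray at (283,177), so I'm going to the square.

Call:
{"method": "play_rows", "body": {
  "motion": [100, 0, 65, 0, 0, 0, 2.6, 100, 0, 65, 0, 0, 0, 2.6, 100, 0, 65, 0, 0, 0, 2.6, 100, 0, 65, 0, 0, 0, 2.6, 100, 0, 65, 0, 0, 0, 2.6]
}}

```text
clock: 7.78
position: [474.6, -4.7, 237.9]
ee_rot: [0.996, -0.091, 0.0, -0.0]
contact_force: [0.6, 0.4, -0.7]
gripper_width: 85.3
```

Call:
{"method": "play_rows", "body": {
  "motion": [100, 0, 33.7, 0, 0, 0, 0, 100, 0, 33.7, 0, 0, 0, 0, 100, 0, 33.7, 0, 0, 0, 0, 100, 0, 33.7, 0, 0, 0, 0, 100, 0, 33.7, 0, 0, 0, 0]
}}

```text
clock: 8.4
position: [474.6, 307.9, 237.8]
ee_rot: [0.996, -0.091, 0.0, -0.0]
contact_force: [1.1, -0.4, 0.0]
gripper_width: 85.0
```

Call:
{"method": "play_rows", "body": {
  "motion": [100, 0, 2.4, 0, 0, 0, 0, 100, 0, 2.4, 0, 0, 0, 0]
}}

```text
clock: 8.65
position: [474.7, 331.0, 236.9]
ee_rot: [0.996, -0.09, -0.0, 0.0]
contact_force: [-0.6, -0.2, 1.1]
gripper_width: 85.4
```

```bash
cat > wsq.py <<'E'
import sys
from h import *
s=arm.read_state();print(s["clock"],s["position"],s["ee_rot"])
ci=arm.camera_info("wrist")
im,d=arm.get_image("wrist");n=sys.argv[1]
print([(np.round(q["uv"],1),round(q["confidence"],2)) for q in arm.place_of("blade_grip","wrist")[:2]])
for q in arm.outline_of("square","wrist")[:1]:
    print(q["confidence"])
    m=q["mask"]&(d>0);v,u=np.nonzero(m);P=unproj(ci,u,v,d[v,u])
    for a,b in((10,26),(160,180)):
        k=(P[:,2]>a)&(P[:,2]<b)
        if k.sum()>10: print(a,k.sum(),cv2.minAreaRect(P[k][:,:2].astype(np.float32)),P[k].mean(0))
save(n,im)
E
python3 wsq.py w5
```

```text
8.65 [474.67107141 330.97103995 236.94400876] [ 9.95952104e-01 -8.98834182e-02 -4.08996034e-04  4.59121554e-04]
[(array([265.6, 133.6]), 0.95)]
0.68
10 4116 ((570.11865234375, 323.0745849609375), (32.04286575317383, 113.51234436035156), 79.34905242919922) [579.78743867 320.3604243   16.71228317]
160 1004 ((528.4839477539062, 330.7225036621094), (9.980859756469727, 29.904090881347656), 79.58907318115234) [528.73477377 330.6829621  168.62395995]
```

View pics/w5.png

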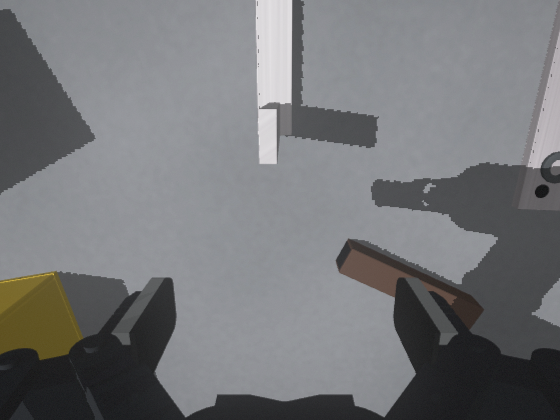

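The blade top is at pixel (268,135), world (528.5, 330.7), yaw -10.4°, which matches the earlier views.

Call:
{"method": "play_rows", "body": {
  "motion": [100, 5.4, 0, 0, 0, 0, 0, 100, 5.4, 0, 0, 0, 0, 0, 100, 5.4, 0, 0, 0, 0, 0]
}}

```text
clock: 9.18
position: [529.0, 328.5, 237.6]
ee_rot: [0.996, -0.092, -0.0, 0.0]
contact_force: [0.2, -0.3, 0.3]
gripper_width: 85.6
```

Call:
{"method": "play_rows", "body": {
  "motion": [100, 0, 0, -5, 0, 0, 0, 100, 0, 0, -8, 0, 0, 0, 100, 0, 0, -10.5, 0, 0, 0, 100, 0, 0, -10.5, 0, 0, 0]
}}

```text
clock: 9.68
position: [527.4, 328.6, 131.3]
ee_rot: [0.996, -0.091, -0.002, 0.002]
contact_force: [-0.2, 0.5, 0.0]
gripper_width: 85.3
```

```bash
python3 wsq.py w6
```

```text
9.675 [527.36119774 328.63800978 131.30172841] [ 0.99586887 -0.09077559 -0.00152422  0.00162935]
[(array([279. , 302.4]), 0.91)]
0.88
10 7874 ((572.5565185546875, 322.6132507324219), (32.05379104614258, 119.8193359375), 79.54109954833984) [580.91221562 320.92940764  16.8057856 ]
160 2797 ((528.6345825195312, 330.8191833496094), (9.927877426147461, 31.439393997192383), 79.11279296875) [531.23235549 330.28159658 168.22343979]
```

View pics/w6.png

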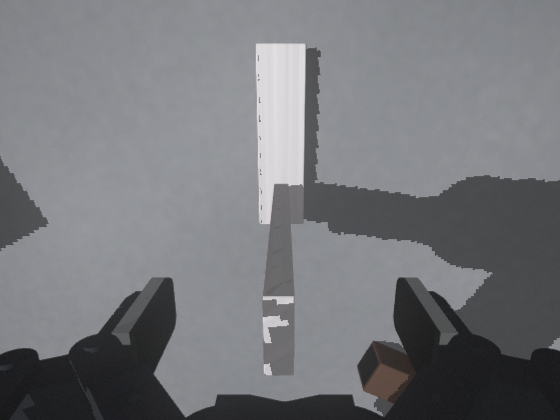

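The blade at (279,335) sits about 2 mm left of the centre between the fingers. I'll shift and close.

Call:
{"method": "play_rows", "body": {
  "motion": [100, 0.1, 0.2, 0, 0, 0, 0, 40, 0.1, 0.2, 0, 0, 0, 0, 0, 0.1, 0.2, 0, 0, 0, 0, 0, 0.1, 0.2, 0, 0, 0, 0, 0, 0.1, 0.2, 0, 0, 0, 0]
}}

```text
clock: 10.45
position: [530.1, 331.9, 132.7]
ee_rot: [0.996, -0.091, -0.0, 0.0]
contact_force: [-1.3, -2.2, 2.1]
gripper_width: 12.8
```

Call:
{"method": "play_rows", "body": {
  "motion": [0, 0, 0, 0, 0, 0, 0, 0, 0, 0, 0, 0, 0, 0, 0, 0, 0, 0, 0, 0, 0, 0, 0, 0, 0, 0, 0, 0]
}}

```text
clock: 10.95
position: [529.9, 331.9, 132.7]
ee_rot: [0.996, -0.091, -0.0, 0.0]
contact_force: [-1.8, -1.4, 1.2]
gripper_width: 9.1
```

Call:
{"method": "play_rows", "body": {
  "motion": [0, 0, 0, 1, 0, 0, 0, 0, 0, 0, 4, 0, 0, 0, 0, 0, 0, 7, 0, 0, 0, 0, 0, 0, 7, 0, 0, 0, 0, 0, 0, 7, 0, 0, 0]
}}

```text
clock: 11.58
position: [529.2, 331.5, 201.1]
ee_rot: [0.996, -0.091, -0.001, 0.001]
contact_force: [-0.6, -0.8, -3.6]
gripper_width: 9.1
```

```bash
cat > sq.py <<'E'
import sys
from h import *
# fit square pose while held: planes from depth
def run(n):
    s=arm.read_state();print(round(s["clock"],2),np.round(s["position"],1),np.round(s["ee_rot"],4),"F",np.round(s["contact_force"],1),"T",np.round(s["wrist_torque"],2),round(s["gripper_width"],1))
    for cam in sys.argv[2:]:
        ci=arm.camera_info(cam);im,d=arm.get_image(cam);save(n+cam,im)
        q=arm.outline_of("square",cam)
        if not q: print(cam,"none");continue
        q=q[0];m=q["mask"]&(d>0);m=cv2.erode(m.astype(np.uint8),np.ones((3,3)))>0
        v,u=np.nonzero(m);P=unproj(ci,u,v,d[v,u])
        z0=np.percentile(P[:,2],5)
        print(cam,round(q["confidence"],2),len(P),"z pct",np.round(np.percentile(P[:,2],[2,10,30,50,70,98]),1))
        np.save(n+cam+".npy",P)
run(sys.argv[1])
E
python3 sq.py a wrist side
```

```text
11.57 [529.2 331.5 201.1] [ 9.958e-01 -9.110e-02 -1.200e-03  6.000e-04] F [-0.6 -0.8 -3.6] T [-0.03  0.04  0.01] 9.1
wrist 0.64 11432 z pct [ 83.8  84.4  85.   85.7 191.5 237.9]
side none
```

View pics/awrist.png

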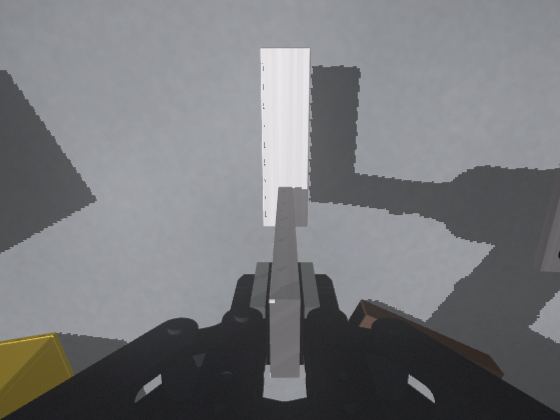

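View pics/aside.png

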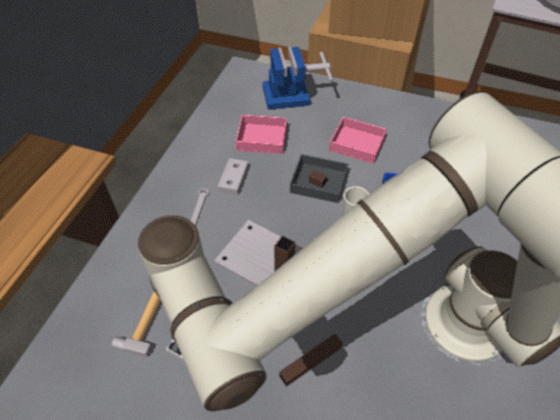

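```bash
cat > fit.py <<'E'
import numpy as np,cv2,sys
P=np.load(sys.argv[1]);z=float(sys.argv[2])
k=abs(P[:,2]-z)<7;Q=P[k]
A=np.c_[Q[:,:2]-Q[:,:2].mean(0),np.ones(len(Q))];c=np.linalg.lstsq(A,Q[:,2],rcond=None)[0]
r=cv2.minAreaRect(Q[:,:2].astype(np.float32));th=np.radians(float(sys.argv[3]))
ex=np.array([np.cos(th),np.sin(th)]);ey=np.array([-ex[1],ex[0]])
print("n",len(Q),"z",c[2],"slope along sq x deg",np.degrees(c[:2]@ex),"along y",np.degrees(c[:2]@ey),r)
print("mean",Q.mean(0))
E
python3 fit.py awrist.npy 85 -10.4
```

```text
n 7036 z 85.06660626224324 slope along sq x deg -0.26279467005883145 along y -0.1778838785973392 ((571.7826538085938, 323.2464904785156), (30.621849060058594, 117.41343688964844), 79.57184600830078)
mean [580.00263719 321.65910948  85.06660626]
```

The square is held level, with a slope of about 0.3° or less. I'm moving it over the plate, 40 mm out from the stud face.

Call:
{"method": "play_rows", "body": {
  "motion": [0, 1.6, -34.3, 0, 0, 0, -2.2, 0, 1.6, -34.3, 0, 0, 0, -2.2, 0, 1.6, -34.3, 0, 0, 0, -2.2, 0, 1.6, -34.3, 0, 0, 0, -2.2, 0, 1.6, -34.3, 0, 0, 0, -2.2]
}}

```text
clock: 12.4
position: [544.3, 17.9, 202.3]
ee_rot: [0.994, -0.11, -0.0, 0.0]
contact_force: [1.2, 0.1, -2.8]
gripper_width: 9.2
```

Call:
{"method": "play_rows", "body": {
  "motion": [0, 0.1, -3.1, 0, 0, 0, 0, 0, 0.1, -3.1, 0, 0, 0, 0, 0, 0.1, -3.1, 0, 0, 0, 0]
}}

```text
clock: 12.78
position: [545.6, -10.9, 202.3]
ee_rot: [0.994, -0.11, -0.0, 0.0]
contact_force: [-0.3, -0.1, -1.8]
gripper_width: 9.4
```

```bash
python3 sq.py b wrist; python3 fit.py bwrist.npy 85 -12.7;python3 - <<'E'
from h import *
ci=arm.camera_info("wrist");im,d=arm.get_image("wrist")
for th in("stud","base_plate"):
    for q in arm.outline_of(th,"wrist")[:1]:
        m=q["mask"]&(d>0);v,u=np.nonzero(m);P=unproj(ci,u,v,d[v,u])
        z0={"stud":(112,128),"base_plate":(7,17)}[th]
        k=(P[:,2]>z0[0])&(P[:,2]<z0[1])
        print(th,q["confidence"],k.sum(),cv2.minAreaRect(P[k][:,:2].astype(np.float32)) if k.sum()>5 else 0,P[k].mean(0))
E
```

```text
12.78 [545.6 -10.9 202.3] [ 9.939e-01 -1.100e-01 -3.000e-04  0.000e+00] F [-0.3 -0.1 -1.8] T [0.05 0.02 0.01] 9.4
wrist 0.75 11504 z pct [ 85.2  85.7  86.4  87.  194.2 239.2]
n 7037 z 86.41319524771481 slope along sq x deg -0.13203823153397862 along y -0.07096576805222178 ((587.2616577148438, -20.53783416748047), (31.01642608642578, 119.22064208984375), 77.65644836425781)
mean [595.88351357 -22.25577394  86.41319525]
stud 0.66 0 0 [nan nan nan]
base_plate 0.72 28585 ((515.951171875, -5.529136657714844), (160.1161651611328, 246.21731567382812), 77.2701644897461) [542.4663204  -13.15210858  10.83557117]<stdin>:8: RuntimeWarning: Mean of empty slice.
  ret = um.true_divide(
```

View pics/bwrist.png

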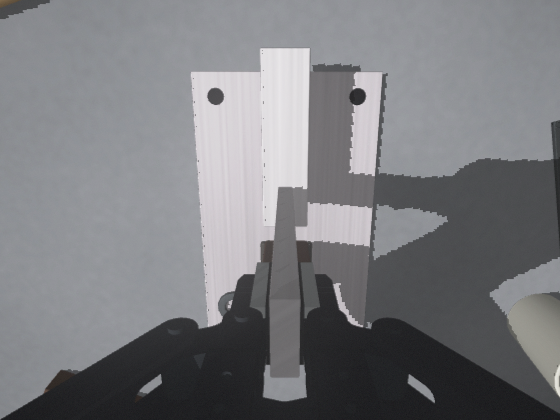

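Call:
{"method": "play_rows", "body": {
  "motion": [0, 0, -0.1, -3, 0, 0, -0.3, 0, 0, -0.1, -5, 0, 0, -0.3, 0, 0, -0.1, -5.4, 0, 0, -0.3, 0, 0, -0.1, -5.4, 0, 0, -0.3]
}}

```text
clock: 13.52
position: [546.1, -11.8, 149.1]
ee_rot: [0.994, -0.112, 0.0, 0.0]
contact_force: [-0.4, 0.7, -2.6]
gripper_width: 9.4
```

```bash
python3 sq.py c wrist; python3 fit.py cwrist.npy 32 -12.7;python3 - <<'E'
from h import *
ci=arm.camera_info("wrist");im,d=arm.get_image("wrist")
q=arm.outline_of("base_plate","wrist")[0]
m=q["mask"]&(d>0);v,u=np.nonzero(m);P=unproj(ci,u,v,d[v,u]);k=(P[:,2]>7)&(P[:,2]<17)
print(cv2.minAreaRect(P[k][:,:2].astype(np.float32)),P[k].mean(0))
im,d=arm.get_image("top");save("ctop",im)
E
```

```text
13.53 [546.1 -11.8 149.1] [ 9.937e-01 -1.121e-01  3.000e-04  1.000e-04] F [-0.4  0.7 -2.6] T [-0.01  0.02  0.02] 9.4
wrist 0.66 11448 z pct [ 32.   32.6  33.3  34.  140.1 186. ]
n 7058 z 33.34698812250248 slope along sq x deg -0.03826645832919386 along y -0.0898527495064999 ((588.7703857421875, -21.493759155273438), (31.112096786499023, 118.81366729736328), 76.98870086669922)
mean [597.03374647 -23.46467952  33.34698812]
((534.15869140625, -9.792221069335938), (160.64459228515625, 209.3805389404297), 77.18635559082031) [553.31362468 -14.37860804  10.83518807]
```

View pics/cwrist.png

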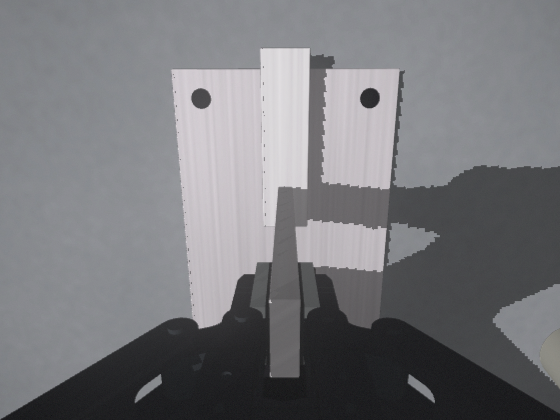

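The foot is about 4.5 mm above the plate and centred to within 0.6 mm, with yaw matching. I'll move in to near the stud face.

Call:
{"method": "play_rows", "body": {
  "motion": [0, -1.5, 0.34, 0, 0, 0, 0, 0, -2.7, 0.61, -0.2, 0, 0, 0, 0, -3.12, 0.7, -0.25, 0, 0, 0, 0, -3.12, 0.7, -0.25, 0, 0, 0]
}}

```text
clock: 14.28
position: [514.2, -5.0, 146.4]
ee_rot: [0.994, -0.112, 0.0, -0.0]
contact_force: [0.0, 0.0, -3.5]
gripper_width: 9.2
```

```bash
python3 sq.py d wrist side; python3 fit.py dwrist.npy 30 -12.7;python3 - <<'E'
from h import *
im=cv2.imread("pics/dside.png");cv2.imwrite("pics/dcrop.png",cv2.resize(im[180:320,180:360],None,fx=4,fy=4,interpolation=cv2.INTER_CUBIC))
E
```

```text
14.28 [514.2  -5.  146.4] [ 9.937e-01 -1.122e-01  3.000e-04 -0.000e+00] F [ 0.   0.  -3.5] T [0.04 0.05 0.  ] 9.2
wrist 0.64 11542 z pct [ 29.3  30.   30.6  31.3 136.1 183.3]
side 0.64 464 z pct [23.3 28.  30.6 32.4 34.5 93.3]
n 7113 z 30.647582135746653 slope along sq x deg -0.08098395257855145 along y -0.05801996002089573 ((556.5654907226562, -14.929159164428711), (30.629409790039062, 117.93828582763672), 77.04293060302734)
mean [564.50917283 -16.7074306   30.64758214]
```

View pics/dwrist.png

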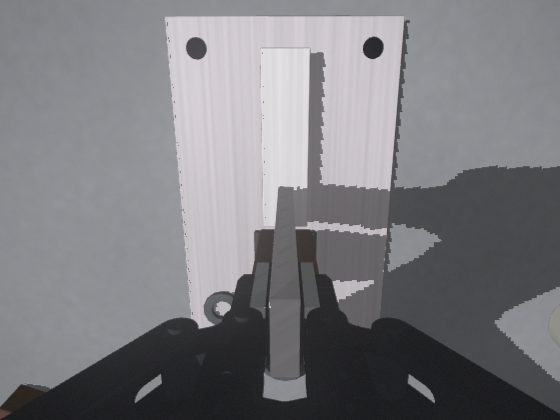

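View pics/dcrop.png

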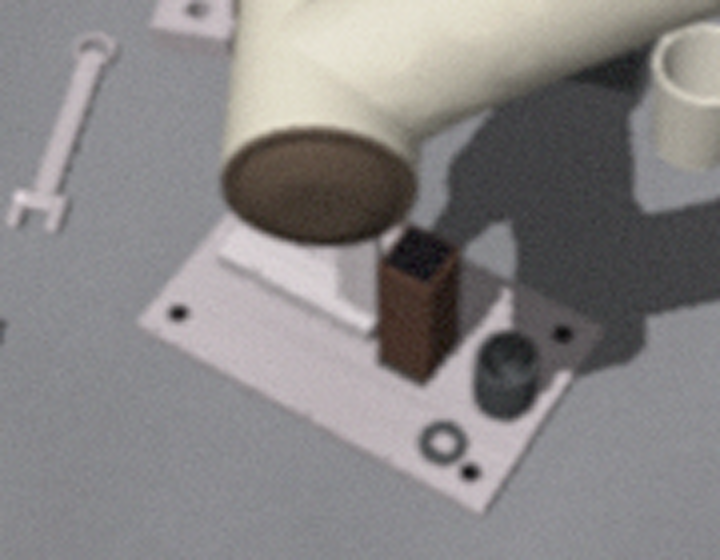

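Call:
{"method": "play_rows", "body": {
  "motion": [0, 0, 0, -0.08, 0, 0, 0, 0, 0, 0, -0.15, 0, 0, 0, 0, 0, 0, -0.15, 0, 0, 0]
}}

```text
clock: 14.85
position: [514.5, -5.2, 144.6]
ee_rot: [0.994, -0.113, 0.0, 0.0]
contact_force: [0.0, -0.4, -2.6]
gripper_width: 9.0
```

Call:
{"method": "play_rows", "body": {
  "motion": [0, -0.15, 0.03, 0, 0, 0, 0, 0, -0.3, 0.07, 0, 0, 0, 0, 0, -0.4, 0.09, 0, 0, 0, 0, 0, -0.4, 0.09, 0, 0, 0, 0]
}}

```text
clock: 15.35
position: [510.3, -4.3, 144.7]
ee_rot: [0.994, -0.112, -0.0, 0.0]
contact_force: [0.1, 0.1, -2.5]
gripper_width: 9.0
```

Call:
{"method": "play_rows", "body": {
  "motion": [0, -0.1, 0.02, 0, 0, 0, 0, 0, -0.2, 0.045, 0, 0, 0, 0, 0, -0.2, 0.045, 0, 0, 0, 0]
}}

```text
clock: 15.72
position: [508.4, -3.8, 144.7]
ee_rot: [0.994, -0.112, -0.0, -0.0]
contact_force: [-0.1, -0.0, -3.5]
gripper_width: 9.4
```

Call:
{"method": "play_rows", "body": {
  "motion": [0, -0.1, 0.02, 0, 0, 0, 0, 0, -0.1, 0.02, 0, 0, 0, 0]
}}

```text
clock: 15.98
position: [507.4, -3.6, 144.7]
ee_rot: [0.994, -0.112, -0.0, 0.0]
contact_force: [-0.3, -0.6, -3.9]
gripper_width: 9.1
```

Call:
{"method": "play_rows", "body": {
  "motion": [0, -0.06, 0.013, 0, 0, 0, 0, 0, -0.06, 0.013, 0, 0, 0, 0]
}}

```text
clock: 16.23
position: [506.8, -3.5, 144.6]
ee_rot: [0.994, -0.112, -0.0, 0.0]
contact_force: [-0.2, 0.0, -2.9]
gripper_width: 9.3
```

Call:
{"method": "play_rows", "body": {
  "motion": [0, -0.06, 0.013, 0, 0, 0, 0, 0, -0.06, 0.013, 0, 0, 0, 0]
}}

```text
clock: 16.48
position: [506.3, -3.4, 144.7]
ee_rot: [0.994, -0.112, 0.0, 0.0]
contact_force: [0.2, 0.4, -2.8]
gripper_width: 9.3
```

Call:
{"method": "play_rows", "body": {
  "motion": [0, -0.06, 0.013, 0, 0, 0, 0, 0, -0.06, 0.013, 0, 0, 0, 0]
}}

```text
clock: 16.73
position: [506.1, -3.3, 144.8]
ee_rot: [0.994, -0.112, 0.0, -0.0]
contact_force: [0.7, -0.2, -3.0]
gripper_width: 9.0
```

Call:
{"method": "play_rows", "body": {
  "motion": [0, 0, 0, -0.05, 0, 0, 0, 0, 0, 0, -0.05, 0, 0, 0]
}}

```text
clock: 16.98
position: [506.1, -3.2, 144.6]
ee_rot: [0.994, -0.112, 0.001, -0.0]
contact_force: [1.3, -1.1, -1.9]
gripper_width: 9.2
```

Call:
{"method": "play_rows", "body": {
  "motion": [0, 0, 0, -0.05, 0, 0, 0, 0, 0, 0, -0.05, 0, 0, 0]
}}

```text
clock: 17.23
position: [506.2, -3.2, 144.5]
ee_rot: [0.994, -0.112, 0.001, -0.0]
contact_force: [0.3, -0.6, 4.1]
gripper_width: 9.3
```

Call:
{"method": "play_rows", "body": {
  "motion": [0, -0.05, 0.01, -0.02, 0, 0, 0, 0, -0.05, 0.01, -0.02, 0, 0, 0]
}}

```text
clock: 17.48
position: [506.1, -3.2, 144.5]
ee_rot: [0.994, -0.112, 0.001, -0.0]
contact_force: [1.4, -0.9, 5.8]
gripper_width: 9.5
```

Call:
{"method": "play_rows", "body": {
  "motion": [0, -0.05, 0.01, 0, 0, 0, 0, 0, -0.05, 0.01, 0, 0, 0, 0]
}}

```text
clock: 17.73
position: [506.1, -3.1, 144.5]
ee_rot: [0.994, -0.112, 0.002, -0.0]
contact_force: [2.8, -3.5, 5.8]
gripper_width: 8.9
```

```bash
python3 sq.py e wrist side; python3 fit.py ewrist.npy 29 -12.7;python3 - <<'E'
from h import *
ci=arm.camera_info("wrist");im,d=arm.get_image("wrist")
for th in("stud","base_plate"):
    q=arm.outline_of(th,"wrist")[0]
    m=q["mask"]&(d>0);v,u=np.nonzero(m);P=unproj(ci,u,v,d[v,u]);z=11 if th[0]=="b" else 119
    k=abs(P[:,2]-z)<6
    print(th,k.sum(),cv2.minAreaRect(P[k][:,:2].astype(np.float32)) if k.sum()>5 else 0)
s=arm.read_state();print(s["contact_force"],s["wrist_torque"])
cv2.imwrite("pics/ecrop.png",cv2.resize(im[170:330,190:380],None,fx=4,fy=3.7)[...,::-1])
im=cv2.imread("pics/eside.png");cv2.imwrite("pics/ecrop2.png",cv2.resize(im[180:320,180:360],None,fx=4,fy=4,interpolation=cv2.INTER_CUBIC))
E
```

```text
17.73 [506.1  -3.1 144.5] [ 9.937e-01 -1.121e-01  1.700e-03 -1.000e-04] F [ 2.8 -3.5  5.8] T [-0.68 -0.53  0.04] 8.9
wrist 0.72 11385 z pct [ 27.6  28.2  28.9  29.5 136.8 181.5]
side 0.8 405 z pct [21.8 25.4 28.2 29.8 31.7 74.5]
n 6959 z 28.88348029780525 slope along sq x deg 0.008097120826327369 along y 0.007153889082017673 ((548.1591796875, -13.315814971923828), (31.226964950561523, 118.949951171875), 77.19049835205078)
mean [557.03049258 -14.96467659  28.8834803 ]
stud 0 0
base_plate 52028 ((515.2857666015625, -5.504852294921875), (160.51364135742188, 248.27401733398438), 77.28053283691406)
[ 2.30719115 -1.78922089  4.89347819] [-0.74556003 -0.53767017 -0.00869723]
```

View pics/ecrop.png

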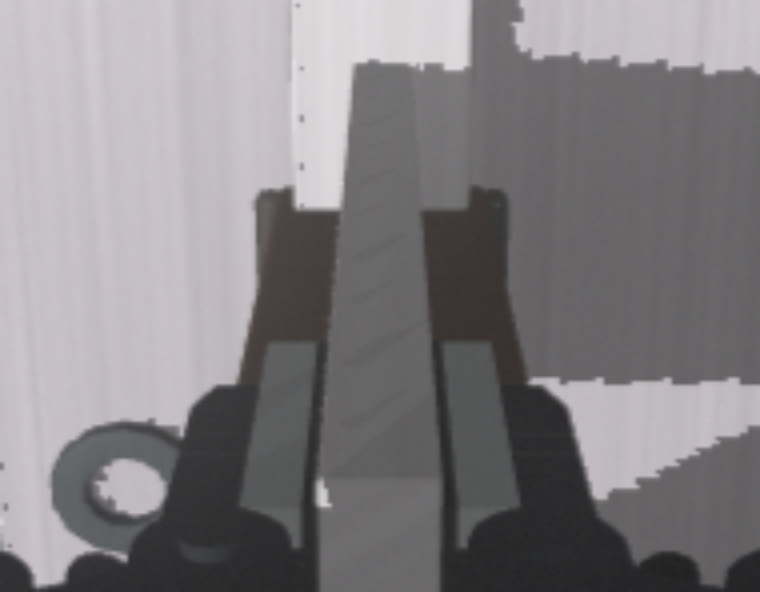

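View pics/ecrop2.png

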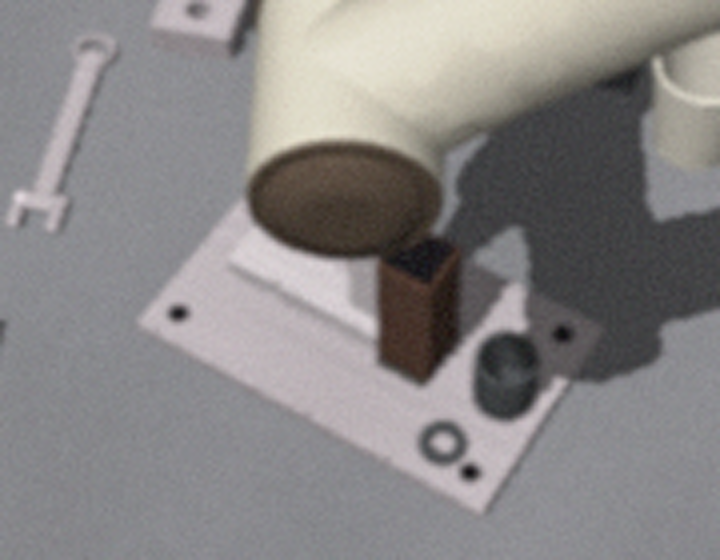

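Wrist crop: the foot (columns 291–470) is centred on the stud (257–508) and its back edge reaches the face. The foot slope is 0.01°, and its yaw is within 0.1° of the plate's. I'll raise the push on the stud.

Call:
{"method": "play_rows", "body": {
  "motion": [0, -0.1, 0.01, 0, 0, 0, 0, 0, -0.1, 0.01, 0, 0, 0, 0]
}}

```text
clock: 18.32
position: [505.9, -3.1, 144.6]
ee_rot: [0.994, -0.112, 0.003, -0.0]
contact_force: [4.0, -3.3, 4.5]
gripper_width: 9.5
```

Call:
{"method": "play_rows", "body": {
  "motion": [0, -0.1, 0.01, 0, 0, 0, 0, 0, -0.1, 0.01, 0, 0, 0, 0]
}}

```text
clock: 18.58
position: [505.7, -3.0, 144.7]
ee_rot: [0.994, -0.112, 0.004, -0.0]
contact_force: [6.3, -5.1, 1.7]
gripper_width: 9.3
```

Pushing harder makes the tool lean: its z axis tilts 0.46° as it pivots over the stud's top edge, and the down force drops. I'll counter-rotate about the plate's y axis.

Call:
{"method": "play_rows", "body": {
  "motion": [0, 0, 0, 0, 0.11, 0.49, 0, 0, 0, 0, 0, 0.11, 0.49, 0]
}}

```text
clock: 18.82
position: [505.9, -3.0, 144.6]
ee_rot: [0.994, -0.112, -0.001, -0.001]
contact_force: [7.0, -4.4, 1.9]
gripper_width: 9.5
```

```bash
python3 sq.py f wrist; python3 fit.py fwrist.npy 29 -12.7
```

```text
18.82 [505.9  -3.  144.6] [ 9.937e-01 -1.119e-01 -7.000e-04 -8.000e-04] F [ 7.  -4.4  1.9] T [-1.45 -2.08  0.02] 9.5
wrist 0.68 11760 z pct [ 27.7  28.3  28.9  29.5 131.2 181.5]
n 7319 z 28.949374532774577 slope along sq x deg 0.07277168147694361 along y -0.09820665310428517 ((548.5711059570312, -13.094261169433594), (31.47694206237793, 120.14158630371094), 76.7015380859375)
mean [557.04595493 -14.87108781  28.94937453]
```

Call:
{"method": "play_rows", "body": {
  "motion": [0, -0.02, -0.04, -0.05, 0, 0, 0, 0, -0.02, -0.04, -0.05, 0, 0, 0]
}}

```text
clock: 19.18
position: [506.0, -3.0, 144.6]
ee_rot: [0.994, -0.112, -0.0, -0.001]
contact_force: [5.5, -3.1, 3.4]
gripper_width: 9.3
```

Call:
{"method": "play_rows", "body": {
  "motion": [0, -0.03, -0.02, 0, 0, 0, 0, 0, -0.03, -0.02, 0, 0, 0, 0]
}}

```text
clock: 19.42
position: [505.9, -3.1, 144.6]
ee_rot: [0.994, -0.112, 0.0, -0.001]
contact_force: [6.9, -2.6, 3.5]
gripper_width: 9.4
```

```bash
python3 sq.py g wrist; python3 fit.py gwrist.npy 29 -12.7
```

```text
19.43 [505.9  -3.1 144.6] [ 9.937e-01 -1.118e-01  1.000e-04 -1.300e-03] F [ 6.9 -2.6  3.5] T [-1.01 -1.97 -0.01] 9.4
wrist 0.65 11539 z pct [ 27.7  28.3  28.9  29.6 134.7 181.5]
n 7096 z 28.960189943816705 slope along sq x deg 0.06751560800251263 along y -0.1162140257167822 ((548.5173950195312, -12.89143180847168), (31.419349670410156, 119.60987854003906), 77.08782196044922)
mean [557.05634103 -14.95288081  28.96018994]
```

Call:
{"method": "play_rows", "body": {
  "motion": [0, -0.03, 0, -0.05, -0.15, 0.03, 0, 0, -0.03, 0, -0.05, -0.15, 0.03, 0]
}}

```text
clock: 19.77
position: [505.9, -3.1, 144.5]
ee_rot: [0.994, -0.112, 0.0, 0.0]
contact_force: [5.9, -4.0, 5.5]
gripper_width: 9.4
```

Call:
{"method": "play_rows", "body": {
  "motion": [0, 0, 0, 0, 0, 0, 0, 0, 0, 0, 0, 0, 0, 0]
}}

```text
clock: 20.02
position: [505.9, -3.1, 144.6]
ee_rot: [0.994, -0.112, 0.0, -0.0]
contact_force: [6.5, -3.0, 6.1]
gripper_width: 9.2
```

```bash
python3 sq.py i wrist; python3 fit.py iwrist.npy 29 -12.7
python3 - <<'E'
from h import *
ci=arm.camera_info("wrist");im,d=arm.get_image("wrist")
q=arm.outline_of("base_plate","wrist")[0]
m=cv2.erode((q["mask"]&(d>0)).astype(np.uint8),np.ones((5,5)))>0
v,u=np.nonzero(m);P=unproj(ci,u,v,d[v,u]);P=P[abs(P[:,2]-11)<5];np.save("pl.npy",P)
E
python3 fit.py pl.npy 11 -12.7
```

```text
20.02 [505.9  -3.1 144.6] [ 9.937e-01 -1.117e-01  3.000e-04 -0.000e+00] F [ 6.5 -3.   6.1] T [-0.89 -1.82  0.02] 9.2
wrist 0.76 11407 z pct [ 27.7  28.3  28.9  29.6 135.5 181.5]
n 7046 z 28.975115446441713 slope along sq x deg 0.028430233003426106 along y -0.15414354629547788 ((548.764892578125, -12.85968017578125), (30.948715209960938, 118.19313049316406), 77.0472412109375)
mean [557.02327908 -15.02149587  28.97511545]
n 44560 z 10.792959969640211 slope along sq x deg -0.059181484676418525 along y -0.005091372034938855 ((516.7986450195312, -5.5039825439453125), (157.89523315429688, 245.21502685546875), 76.97987365722656)
mean [548.25217388 -14.10786939  10.79295997]
```

Call:
{"method": "play_rows", "body": {
  "motion": [0, -0.08, 0.01, -0.01, 0.02, 0.1, 0, 0, -0.08, 0.01, -0.01, 0.02, 0.1, 0]
}}

```text
clock: 20.48
position: [505.9, -3.1, 144.6]
ee_rot: [0.994, -0.112, 0.0, -0.0]
contact_force: [7.5, -4.2, 4.2]
gripper_width: 9.0
```

Call:
{"method": "play_rows", "body": {
  "motion": [0, 0, 0, 0, 0, 0, 0, 0, 0, 0, 0, 0, 0, 0, 0, 0, 0, 0, 0, 0, 0]
}}

```text
clock: 20.85
position: [505.9, -3.0, 144.6]
ee_rot: [0.994, -0.112, 0.0, -0.0]
contact_force: [7.5, -3.5, 4.6]
gripper_width: 9.6
```

```bash
python3 sq.py j wrist top; python3 fit.py jwrist.npy 29 -12.7
python3 - <<'E'
from h import *
im=cv2.imread("pics/jtop.png");cv2.imwrite("pics/jcrop.png",cv2.resize(im[120:290,110:400],None,fx=2.7,fy=2.7))
for _ in range(4):
    arm.get_image("side");s=arm.read_state();print(np.round(s["contact_force"],1),np.round(s["position"],1),np.round(s["ee_rot"],4))
E
```

```text
20.85 [505.9  -3.  144.6] [ 9.938e-01 -1.116e-01  3.000e-04 -2.000e-04] F [ 7.5 -3.5  4.6] T [-1.17 -2.4   0.02] 9.6
wrist 0.63 11767 z pct [ 27.7  28.3  28.9  29.6 134.9 181.5]
top none
n 7243 z 28.970304279647966 slope along sq x deg 0.08339224655506022 along y -0.07577879231154916 ((548.6905517578125, -13.006574630737305), (31.940635681152344, 119.30591583251953), 77.1278305053711)
mean [556.8082696  -15.01544503  28.97030428]
[ 7.8 -3.8  4.3] [505.9  -3.1 144.6] [ 9.938e-01 -1.116e-01  3.000e-04 -1.000e-04]
[ 8.2 -2.7  4.2] [505.9  -3.  144.5] [ 9.938e-01 -1.116e-01  3.000e-04 -1.000e-04]
[ 8.5 -2.9  4.6] [505.9  -3.  144.6] [ 9.937e-01 -1.117e-01  3.000e-04 -2.000e-04]
[ 8.4 -4.2  4.1] [505.9  -3.  144.5] [ 9.938e-01 -1.116e-01  3.000e-04 -1.000e-04]
```

View pics/jcrop.png

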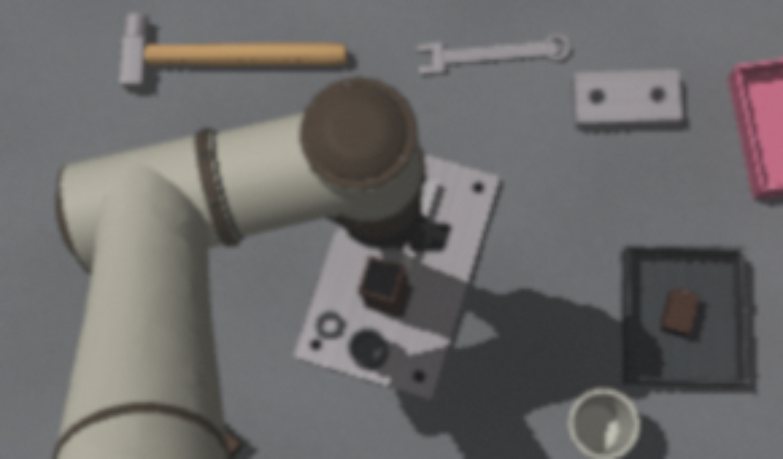

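View pics/jwrist.png

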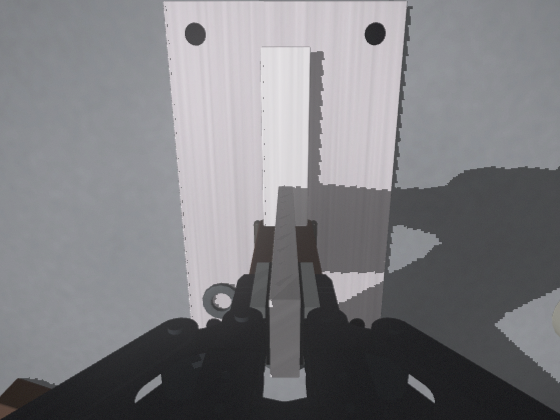

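Call:
{"method": "play_rows", "body": {
  "motion": [0, 0, -0.01, -0.03, -0.03, -0.12, 0, 0, 0, -0.01, -0.03, -0.03, -0.12, 0, 0, 0, -0.01, -0.03, -0.03, -0.12, 0]
}}

```text
clock: 21.62
position: [506.0, -3.1, 144.5]
ee_rot: [0.994, -0.112, 0.001, -0.0]
contact_force: [7.5, -2.7, 5.4]
gripper_width: 9.6
```

```bash
python3 sq.py k wrist; python3 fit.py kwrist.npy 29 -12.7
python3 - <<'E'
from h import *
for _ in range(4):
    arm.get_image("side");s=arm.read_state();print(np.round(s["contact_force"],1),np.round(s["wrist_torque"],2),np.round(s["position"],1),np.round(s["ee_rot"],4))
E
```

```text
21.62 [506.   -3.1 144.5] [ 0.9938 -0.1116  0.0014 -0.    ] F [ 7.5 -2.7  5.4] T [-1.   -2.1   0.03] 9.6
wrist 0.85 11268 z pct [ 27.7  28.3  28.9  29.6 128.2 181.5]
n 7091 z 28.986689974927543 slope along sq x deg 0.11311188282071173 along y -0.13927849975147916 ((549.062744140625, -13.04896354675293), (30.573362350463867, 118.10861206054688), 77.07621765136719)
mean [557.21245947 -14.98235786  28.98668997]
[ 8.4 -3.1  6. ] [-0.98 -2.1   0.01] [506.   -3.1 144.6] [ 0.9938 -0.1115  0.0014 -0.    ]
[ 7.7 -2.6  5.4] [-1.   -2.06  0.03] [505.9  -3.1 144.5] [ 0.9938 -0.1116  0.0014 -0.    ]
[ 7.7 -3.5  5.7] [-1.05 -2.07  0.05] [506.   -3.  144.6] [ 0.9938 -0.1115  0.0014 -0.    ]
[ 7.9 -3.4  5.7] [-0.98 -2.09 -0.02] [506.   -3.1 144.6] [ 0.9938 -0.1116  0.0014 -0.    ]
```

Run:
```python
from h import *
print(arm.job_done());print(arm.read_state()["clock"])
```

```text
the job is handed in; nothing more can be done
None
the job is handed in; nothing more can be done
```

I put the offcut in the black scrap tray, then set the square in the corner on the plate and handed the job in at about 22 s. The gripper is still holding the square and pressing both ways. I took the unpainted black box as the tray and did not touch the pink and blue ones.

**Last force readings:** the push along the stud face was about 8.4 N, part of which may be friction on the plate. The plate carried about 9 N down, including roughly 3.5 N of the square's own weight. Both held steady over the last five readings.

**Last fit checks:**
- **Square against the plate:** the foot matched the plate's direction to about 0.1–0.2°. It looked centred on the stud face in the wrist view, with under about 0.6 mm of sideways offset measured before it went in.
- **Foot flatness:** the foot top sat about 18.2 mm above the plate, against 18 mm nominal. Its measured slopes were 0.1–0.15°, about the size of the measurement noise.

**What went wrong or is uncertain:**
- **Tilt while pressing:** when I first pushed harder, the square began to tilt over the stud's top edge, by about 0.46°. I turned the tool back and the readings settled.
- **Sideways force:** about 1.5 N of sideways force was still there at the end.
- **Final look:** the side and top cameras could not see the contact clearly because the arm was in the way. The final fit therefore rests on the wrist camera and the force readings.

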